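# Offer up the block heel over the cemented seat

## Task

The heel seat of the upside-down shoe has been brushed with contact cement, which grabs at the first touch. Pick up the taller of the two block heels, lift it over the tool rack, and stop with it held level about a centimetre above the bare heel seat, rounded back over the rounded back and flat front edge over the front edge of the seat, so that the shoemaker can check the fit; finish while still holding it there, nothing put down or let go. The heel must never touch the shoe, keep the arm off the shoe and the rack, and leave the low heel, the jars and the hammer where they are.

Things in the scene. Friction and masses are not known exactly. Their poses are not given: they have to be found in the camera images.
- heel_tall: The taller of two loose D-shaped block heels, stacked tan leather, black rubber top: 58 mm long (x), 48 wide (y), 45 tall, about 90 to 180 g. Stands shoe side down, the way up it goes on. Origin: centre of underside; z up, +x to the flat front (x = +29 mm), round back at -29 mm. Sides flat and upright from x = -7 mm to the front: grip across y, best 8 mm ahead of the origin.
- heel_back (a point): Middle of the tall heel's rounded back edge, on its underside.
- heel_breast (a point): Middle of the tall heel's flat front edge, on its underside.
- heel_low: The other block heel: the same outline and look, only 23 mm tall. Origin and axes as for the tall heel. To be left alone; it and the tall heel may swap places.
- shoe: Brown shoe fixed sole up on a steel jack (round foot, 110 mm). Origin: on the bench under the middle of the heel seat; +x to the toe (219 mm away), z up. The seat is level, 150 mm above the bench; the tan sole begins 34 mm ahead of its middle, 3 mm higher, and rises to 186 mm above the bench 150 mm ahead, 90 mm wide there. The shoe reaches 36 mm behind the seat's middle.
- seat (a point): Middle of the heel seat, on its surface: a D-shaped patch of bare cork, 58 mm long and 48 mm wide, the same outline as the heel; axes as for the shoe (+x to the toe).
- seat_back (a point): Middle of the seat's rounded back edge, on its surface, 29 mm behind the seat's middle.
- seat_breast (a point): Middle of the seat's straight front edge, on its surface, 29 mm ahead of the seat's middle.
- tool_rack: Fixed wooden tool block with eight upright wooden tool handles, standing between the heels and the shoe: 340 mm long (x), 52 mm wide (y), block 60 mm high, tallest handles 160 mm above the bench. Origin: centre of its underside.
- jar_a: Loose glass jar with a steel lid, 66 mm across, 78 mm tall, left of the other jar (+y). Origin: centre of its underside.
- jar_b: Loose glass jar like the other, on the -y side.
- hammer: Loose hammer lying on the bench to the right of the heels, handle along its x, about 260 mm long.

How it is judged (in metres and radians):
On the way:
1. the tall heel passes over the tool rack, above its handles (z of heel_tall in the frame of tool_rack above 0.15 m and y of heel_tall in the frame of tool_rack between -0.06 and 0.06 m and x of heel_tall in the frame of tool_rack between -0.19 and 0.19 m), for 0.02 s.
At the end, for the whole second after the job is handed in: The tall heel is held still in the gripper, its back and front edges each within 6 mm sideways of the seat's back and front edges, both 3 to 18 mm above the seat, tilted less than 0.12 rad, touching only the fingers (horizontal distance between heel_back and seat_back below 0.006 m and horizontal distance between heel_breast and seat_breast below 0.006 m and z of heel_back in the frame of seat between 0.003 and 0.018 m and z of heel_breast in the frame of seat between 0.003 and 0.018 m and angle between heel_tall's own z axis and vertical below 0.12 rad and linear speed of heel_tall below 0.02 m/s and contact force between heel_tall and the fingers above 1 N and contact force between heel_tall and shoe below 0.1 N); the arm keeps its last pose, push and grip.
It fails at once if the heel touches the cemented shoe (contact force between heel_tall and shoe above 0.3 N).
It fails at once if the arm touches the shoe (contact force between the arm and shoe above 1 N).
It fails at once if the fingers touch the shoe (contact force between the fingers and shoe above 1 N).
It fails at once if the tool rack is bumped (contact force between any of the arm, the fingers, heel_tall and tool_rack above 2 N).
It fails at once if the low heel, a jar or the hammer is moved (distance of any of heel_low, jar_a, jar_b, hammer from where it was at the start of the episode above 0.02 m).
It also fails if it takes over 38 s, if anything falls off the work surface, if the arm or the gripper's body presses on something with over 40 N, if the wrist force passes 120 N, or if a joint passes its speed limit or range.

## Robot

A 6-joint arm with a two-finger parallel gripper is mounted at the origin on the work surface. World frame = base frame: x ahead of the robot, y to its left, z up, the work surface at z = 0. Lengths are in mm, angles in rad, forces in N, time in s.
With the tool pointing down it reaches from about 425 to 950 mm from the base axis. Payload 14.7 kg.
Tool frame: the origin (TCP) lies on the centre line of the jaws, within the pads' length; the fingertips stand 8 mm ahead of it and the grasp point (between the pads) lies 11 mm behind it; z points along the fingers, y is the direction in which the jaws open and shut (so a half turn about z gives the same grasp; the last joint's range is limited). The gripper opens to 85 mm and grips with 20 to 120 N. Pads are 22 mm wide; open, the fingers measure 114 mm over their backs; the gripper's body (76 mm by 85 mm) begins 54 mm behind the grasp point. The pads swing forward as they close: fully open they stand 13 mm farther back than shut.
Start: joints at [-1.187, 0.48, 1.596, -0, 1.065, -0.047], TCP at [271.453, -590.598, 239.297] pointing down, gripper open.
Joint ranges: [-2.75, 2.75], [-0.82, 2.05], [0.23, 2.67], [-1.56, 4.7], [0.09, 2.69], [-2.92, 2.92]. Speed limits (rad/s): [1.89, 1.89, 2.39, 3.01, 3.01, 3.01].

## Interface

Orientations are given as a unit quaternion [w, x, y, z].
In Python, from station import env, viewer, workorder gives the robot as it stands.
- The arm moves only by the tool servo_tool, never from a script. Its arguments are lists of equal length, an entry for each row: "rotation": the turn, a rotation vector about the tool's x, y, z in rad, a list of three; "slide": the shift along the tool's x, y, z in m, a list of three; "hand": the opening, from -1 (shut) to 1 (fully open). In form: {"rotation": [[rx, ry, rz], ...], "slide": [[tx, ty, tz], ...], "hand": [hand, ...]}. A call has 1 to 8 rows; each row shifts and turns the commanded pose from where the row before left it, along the tool's axes as they then stand; what a row does not reach is not made up. A row lasts 1/10 s, in which the tool goes at most 50 mm and 8.59 degrees, less where a joint would pass 70% of its speed; a pose out of reach is approached as far as the arm can. A call is refused whole if a number of a shift passes 0.05 or a number of a turn 0.15, either way. A call with a gripper value outside its range is refused whole. The fingers move at their own pace and stop on an object; "squeeze" is the grip in N (left out, the last holds). Time passes only in rows, so rows that do not move let the fingers close. It gives the time, the measured TCP pose, the force and the opening at its end, in the units of the state.
- env.read_state(): the state, without advancing time (a new reading comes with each control period).
- viewer.grab_frame(name): name is "scene" or "top" or "wrist"; returns a dict with "color" (384x512x3 uint8, blue, green, red), "mtx" (3x3 intrinsics, pixels), "origin" and "orientation" of the camera in the world. Camera axes: x right, y down, z forward; pixel columns grow to the right and rows downward; lengths in mm; the calibration is good to about 2 mm. A picture is of the moment at which its call begins. There is no depth.
- workorder.sign_off(): hands the job in, once; it reports no verdict.
The state is a dict: "t": time; "joint_positions": joint angles; "qvel": joint speeds; "joint_efforts": joint torques, N m; "eef_pos": TCP position; "tool_rot": TCP orientation; "contact_force": force on the tool from outside, world axes, zero at the start; "ft_torque": the same for the moment, N m; "opening": finger opening in mm.
Only numpy, scipy, OpenCV 4.12 (cv2) and the standard library are available. Lean on these libraries where they do the work, as an engineer would, in place of code of your own. Each camera call takes 0.05 s, during which the arm holds its last target. There are 200 camera calls.

## Working session

There is one attempt and no reset: what is moved stays moved. The work goes in short steps, Python scripts to look and compute and a tool call to move; the robot and the scene stay as the last step left them, time stands still between calls to the robot, and variables do not carry over. Pictures are saved under pics/ and viewed, about 8 in all and at most 12, crops included, and the job is handed in when it is done.

Besides the shell and the picture viewer there is one more tool, called after ">>>" by a JSON object that holds its "op" and its "data". servo_tool: Moves the arm, as the interface text tells. Its arguments: {"type":"object","properties":{"rotation":{"type":"array","items":{"type":"array","items":{"type":"number"}}},"slide":{"type":"array","items":{"type":"array","items":{"type":"number"}}},"hand":{"type":"array","items":{"type":"number"}},"squeeze":{"type":"number"}},"required":["rotation","slide","hand"]}

```bash
mkdir -p pics; ls
cat > h.py <<'E'
import numpy as np, cv2
from scipy.spatial.transform import Rotation as R
from station import env, viewer, workorder
def rot(q): return R.from_quat([q[1],q[2],q[3],q[0]]).as_matrix()
def grab(n,f):
    d=viewer.grab_frame(n); cv2.imwrite(f'pics/{f}.png',d['color'])
    np.savez(f'pics/{f}.npz',K=d['mtx'],o=d['origin'],q=d['orientation'],im=d['color']); return load(f)
def load(f):
    z=np.load(f'pics/{f}.npz'); return dict(K=z['K'],o=z['o'],R=rot(z['q']),im=z['im'])
def px2w(c,uv,z):
    uv=np.atleast_2d(np.float64(uv)); r=np.c_[uv,np.ones(len(uv))]@np.linalg.inv(c['K']).T@c['R'].T
    return c['o']+r*((z-c['o'][2])/r[:,2])[:,None]
def w2px(c,p):
    p=(np.atleast_2d(np.float64(p))-c['o'])@c['R']@c['K'].T; return p[:,:2]/p[:,2:]
E
python3 - <<'E'
from h import *
t=grab('top','t0');s=grab('scene','s0')
print(t['o'],t['R'],t['K'],s['o'])
st=env.read_state();print(st)
cv2.imwrite('pics/both.png',np.vstack([cv2.resize(t['im'],(512,384))])) 
cv2.imwrite('pics/t0b.png',cv2.resize(t['im'],(800,600),interpolation=cv2.INTER_CUBIC))
cv2.imwrite('pics/s0b.png',cv2.resize(s['im'],(800,600),interpolation=cv2.INTER_CUBIC))
E
```

```text
pics
[ 400.05984067 -117.63909178 1180.7984141 ] [[ 0.02769495 -0.97958528  0.1991122 ]
 [-0.99961216 -0.02772141  0.00265543]
 [ 0.00291845 -0.19910852 -0.9799731 ]] [[426.30075831   0.         260.16477667]
 [  0.         426.30075831 201.01387361]
 [  0.           0.           1.        ]] [1189.175891    816.98226353 1201.14237282]
{'t': 0.1, 'joint_positions': array([-1.18657113e+00,  4.80747326e-01,  1.59679674e+00, -1.77646495e-05,
        1.06512810e+00, -4.65984252e-02]), 'qvel': array([-0.00065227, -0.00090409, -0.00118845,  0.00052285, -0.00164713,
       -0.00107757]), 'joint_efforts': array([ 1.70998110e-04, -9.52257800e+01, -4.31039786e+01, -8.31194620e-05,
        5.33756931e-03, -9.35388880e-05]), 'eef_pos': array([ 271.33189371, -590.2623839 ,  238.75598377]), 'tool_rot': array([-5.30777504e-04,  9.76887390e-01,  2.13753915e-01, -9.83437327e-05]), 'contact_force': array([-0.10456281, -0.40629594,  0.22630191]), 'ft_torque': array([ 0.03164358, -0.02466671, -0.0075242 ]), 'opening': 85.5822942291512}
```

View pics/t0b.png

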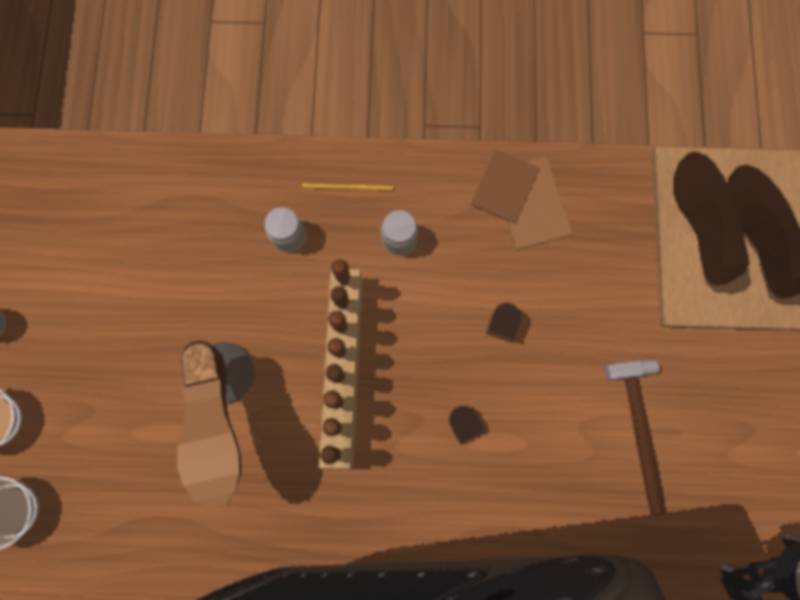

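View pics/s0b.png

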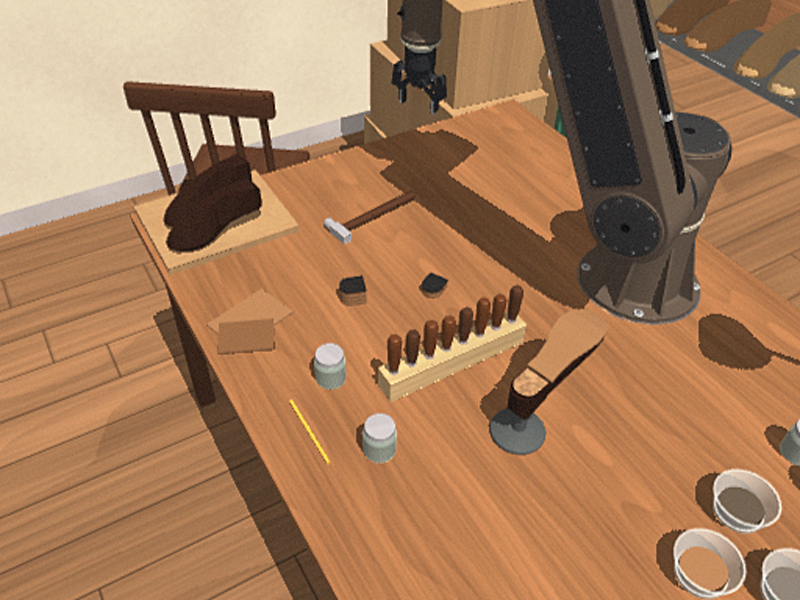

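The top view shows two heels at (505,322) and (466,424), the rack at x≈340, and the shoe seat at (200,362) with its toe toward the robot. In the scene view the heel at (352,290) looks taller. Next I'll crop in on these.

Run:
```python
from h import *
t=load('t0');s=load('s0')
def c(i,x,y,w,h): return cv2.resize(i['im'][y:y+h,x:x+w],(400,300),interpolation=cv2.INTER_CUBIC)
a=c(t,300,185,40,30);b=c(t,280,252,40,30);d=c(t,108,215,40,30);e=c(s,200,160,100,75)
cv2.imwrite('pics/m.png',np.vstack([np.hstack([a,b]),np.hstack([d,e])]))
```

```text
(no output)
```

View pics/m.png

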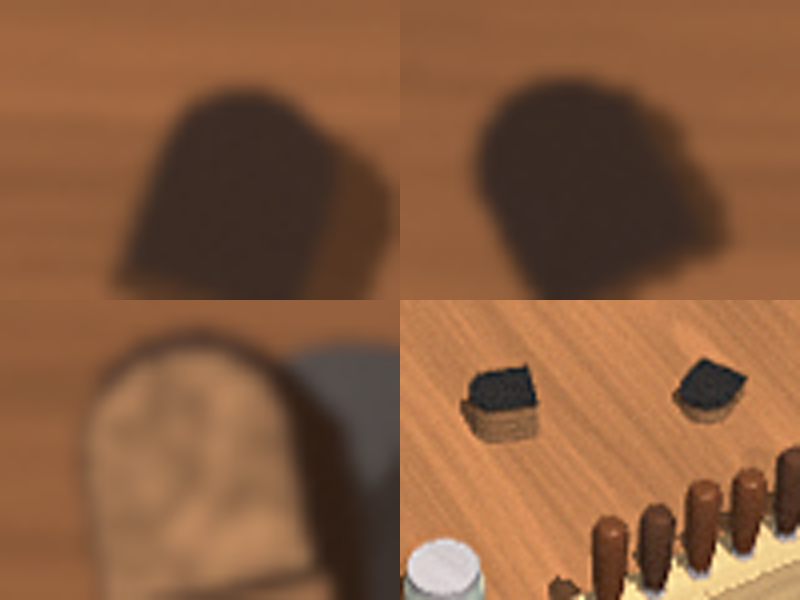

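Of the four crop panels, the top-left one is the tall heel: its side stack is higher, and its round back points up-image (+x). The seat panel at bottom left has its round back up as well. I'll fit D outlines to both.

```bash
cat >> h.py <<'E'
from scipy.optimize import minimize
a=np.linspace(np.pi/2,3*np.pi/2,25)
D=np.r_[[[29,-24],[29,24]],np.c_[-7+22*np.cos(a),24*np.sin(a)]]
def place(p,z,k=1): 
    c,s=np.cos(p[2]),np.sin(p[2]); return np.c_[D*k@np.array([[c,s],[-s,c]])+p[:2],np.full(len(D),z)]
def render(c,p,z,sh):
    m=np.zeros((sh[0]*4,sh[1]*4),np.uint8); uv=w2px(c,place(p,z))
    cv2.fillPoly(m,[np.int32(np.round(((uv+.5)*4-.5)*256))],255,shift=8); return cv2.resize(m,sh[::-1],interpolation=cv2.INTER_AREA)/255.
def fit(c,mask,p0,z,valid=None):
    v=np.ones(mask.shape) if valid is None else valid
    f=lambda q:(np.abs(render(c,q*S,z,mask.shape)-mask)*v).sum()
    S=np.array([1,1,.02]); best=None
    for d in ([8,8,8],[-6,6,-8],[4,-4,4]):
        q0=np.array(p0)/S; r=minimize(f,q0,method='Nelder-Mead',options=dict(initial_simplex=np.vstack([q0,q0+np.diag(d)]),xatol=.02,fatol=.01))
        if best is None or r.fun<best.fun: best=r
    return best.x*S,best.fun,mask.sum()
def overlay(c,p,z,name,box,col=(0,255,0),k=4):
    x,y,w,h=box; im=cv2.resize(c['im'][y:y+h,x:x+w],None,fx=k,fy=k,interpolation=cv2.INTER_CUBIC)
    cv2.polylines(im,[np.int32((w2px(c,place(p,z))-[x,y]+.5)*k)],True,col,1); cv2.imwrite(f'pics/{name}.png',im)
E
cat > m1.py <<'E'
from h import *
t=load('t0'); im=t['im'].astype(float); B,G,Rr=im[...,0],im[...,1],im[...,2]
# sample colours
for n,(u,v) in dict(top=(323,206),shadow=(335,208),bench=(305,190),cork=(127,232),rim=(117,225),sole=(133,255),dark=(141,238)).items(): print(n,im[v,u])
sel=np.zeros(B.shape); sel[185:225,305:345]=1
mask=np.clip((80-Rr)/(80-55),0,1)*sel
print('tall',fit(t,mask,[*px2w(t,[[323,207]],45)[0,:2],3.0],45))
sel=np.zeros(B.shape); sel[255:295,280:320]=1
mask=np.clip((80-Rr)/(80-55),0,1)*sel
for z in (23,45): print('low',z,fit(t,mask,[*px2w(t,[[297,271]],z)[0,:2],3.4],z))
print('seat0',px2w(t,[[108+20,215+16]],150))
print('rack',px2w(t,[[340*.64-.5,268*.64],[330*.64,455*.64]],160))
print('rack block corners', px2w(t,np.array([[360,270],[352,467],[319,467]])*.64,60))
E
python3 m1.py
```

```text
top [36. 44. 60.]
shadow [34. 54. 83.]
bench [ 64. 102. 157.]
cork [ 74. 106. 147.]
rim [ 65.  94. 135.]
sole [ 72. 107. 153.]
dark [21. 31. 48.]
tall (array([ 626.32022606, -288.56927523,    2.78047185]), np.float64(108.02431372549019), np.float64(237.52))
low 23 (array([ 448.19601144, -220.75281041,    3.6752668 ]), np.float64(85.77098039215684), np.float64(277.68))
low 45 (array([ 449.93185409, -218.3038619 ,    3.60327854]), np.float64(100.5749019607843), np.float64(277.68))
seat0 [[526.07205338 204.18630459 150.        ]]
rack [[678.98623565  -6.15428218 160.        ]
 [388.77273192  -6.2112986  160.        ]]
rack block corners [[703.74245861 -31.54025378  60.        ]
 [369.42877178 -32.32619995  60.        ]
 [367.9343332   21.7573308   60.        ]]
```

```bash
cat > m2.py <<'E'
from h import *
t=load('t0'); im=t['im'].astype(float); Rr=im[...,2]
sel=np.zeros(Rr.shape); sel[185:225,300:345]=1
mask=np.clip((79-Rr)/14,0,1)*sel
p,f,n=fit(t,mask,[*px2w(t,[[323,207]],45)[0,:2],2.9],45);print('tall',p,f,n)
overlay(t,p,45,'ov1',(300,180,50,50),k=8)
a=cv2.imread('pics/ov1.png')
print('expected px', render(t,p,45,Rr.shape).sum())
# seat
sel=np.zeros(Rr.shape); sel[215:242,105:150]=1
m=np.clip((im[...,2]-90)/30,0,1)
o=[*px2w(t,[[129,233]],150)[0,:2],3.0]
overlay(t,o,150,'ov2',(105,205,50,50),k=8)
cv2.imwrite('pics/ov12.png',np.hstack([a,cv2.imread('pics/ov2.png')])); print(o)
E
python3 m2.py
```

```text
tall [ 626.3927675  -287.90207333    2.83476105] 32.84565826330532 312.2142857142857
expected px 344.6313725490196
[np.float64(521.2647427253564), np.float64(201.32476439779876), 3.0]
```

View pics/ov12.png

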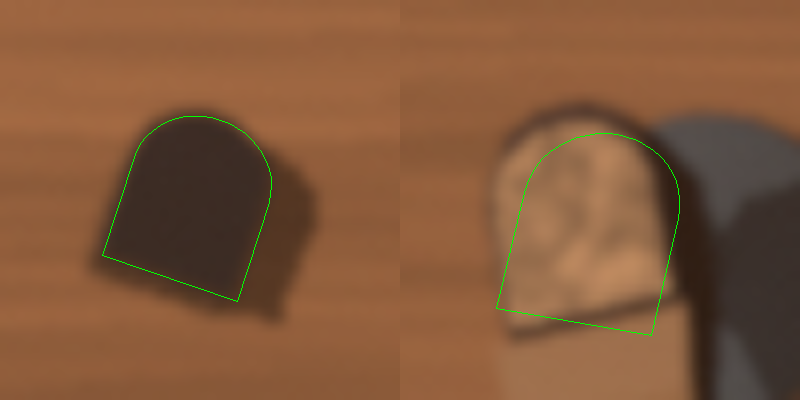

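The fitted outline matches the tall heel at (626,-288), yaw 2.83. The seat is near (524,203) with yaw about 3.3, which I'll refine close up. I'll rotate the tool first.

>>> {"op": "servo_tool", "data": {"rotation": [[0,0,0.148],[0,0,0.148],[0,0,0.148],[0,0,0.148],[0,0,0.146],[0,0,0]], "slide": [[0,0,0],[0,0,0],[0,0,0],[0,0,0],[0,0,0],[0,0,0]], "hand": [1,1,1,1,1,1]}}

```text
t: 0.7
eef_pos: [271.3, -590.4, 238.9]
tool_rot: [-0.0, 0.988, -0.154, -0.0]
contact_force: [-0.2, 0.4, 0.0]
opening: 85.1
```

```bash
cat >> h.py <<'E'
def go(target,yaw=None):
    s=env.read_state(); M=rot(s['tool_rot']); d=np.array(target)-s['eef_pos']
    print('t',s['t'],'pos',s['eef_pos'].round(1),'toolx yaw',np.arctan2(M[1,0],M[0,0]).round(4),'zaxis',M[:,2].round(4),'j',s['joint_positions'].round(2),'open',s['opening'].round(1),'F',s['contact_force'].round(1))
    print('need slide m',(M.T@d/1000).round(4),'rows',np.linalg.norm(d)/45)
E
python3 -c "
from h import *
go([560,-288,260])"
```

```text
Traceback (most recent call last):
  File "h.py", line 36, in go
    print('t',s['t'],'pos',s['eef_pos'].round(1),'toolx yaw',np.arctan2(M[1,0],M[0,0]).round(4),'zaxis',M[:,2].round(4),'j',s['joint_positions'].round(2),'open',s['opening'].round(1),'F',s['contact_force'].round(1))
                                                                                                                                                                 ^^^^^^^^^^^^^^^^^^
AttributeError: 'float' object has no attribute 'round'
```

```bash
sed -i "s/s\['opening'\].round(1)/s['opening']/" h.py; python3 -c "
from h import *
go([618.7,-285.5,230])"
```

```text
t 0.7 pos [ 271.3 -590.4  238.9] toolx yaw -0.3102 zaxis [-2.e-04  6.e-04 -1.e+00] j [-1.19  0.48  1.6   0.    1.07  0.69] open 85.08015726909376 F [-0.2  0.4  0. ]
need slide m [ 0.2377 -0.3964  0.0091] rows 10.272799922103077
```

>>> {"op": "servo_tool", "data": {"rotation": [[0,0,0],[0,0,0],[0,0,0],[0,0,0],[0,0,0],[0,0,0],[0,0,0],[0,0,0]], "slide": [[0.017,-0.0283,0.0006],[0.017,-0.0283,0.0006],[0.017,-0.0283,0.0006],[0.017,-0.0283,0.0006],[0.017,-0.0283,0.0006],[0.017,-0.0283,0.0006],[0.017,-0.0283,0.0006],[0.017,-0.0283,0.0006]], "hand": [1,1,1,1,1,1,1,1]}}

```text
t: 1.5
eef_pos: [470.4, -414.8, 234.3]
tool_rot: [-0.0, 0.989, -0.15, -0.0]
contact_force: [0.8, -1.6, 0.3]
opening: 85.2
```

>>> {"op": "servo_tool", "data": {"rotation": [[0,0,0],[0,0,0],[0,0,0],[0,0,0],[0,0,0],[0,0,0],[0,0,0],[0,0,0]], "slide": [[0.017,-0.0283,0.0006],[0.017,-0.0283,0.0006],[0.017,-0.0283,0.0006],[0.017,-0.0283,0.0006],[0.017,-0.0283,0.0006],[0.017,-0.0283,0.0006],[0,0,0],[0,0,0]], "hand": [1,1,1,1,1,1,1,1]}}

```text
t: 2.3
eef_pos: [618.2, -284.3, 230.4]
tool_rot: [-0.0, 0.989, -0.15, -0.0]
contact_force: [0.8, 0.4, -1.8]
opening: 85.4
```

```bash
python3 -c "
from h import *
c=grab('wrist','w1');print(c['o'],c['R'],c['K'])
overlay(c,[626.4,-287.9,2.835],45,'w1o',(0,0,512,384),k=1)
go([618.7,-285.5,17])"
```

```text
[ 695.29601757 -309.48241546  365.09072567] [[-2.97787079e-01 -9.05466660e-01 -3.02411944e-01]
 [-9.54632276e-01  2.82360230e-01  9.46040086e-02]
 [-2.71669640e-04  3.16864053e-01 -9.48470926e-01]] [[267.65380117   0.         251.031021  ]
 [  0.         267.65380117 192.61649769]
 [  0.           0.           1.        ]]
t 2.35 pos [ 617.7 -284.9  230.5] toolx yaw -0.3038 zaxis [-8.e-04  1.e-04 -1.e+00] j [-0.48  0.53  1.53 -0.    1.08  1.4 ] open 85.59123806836168 F [-0.6 -0.9 -0.4]
need slide m [1.300e-03 2.000e-04 2.135e-01] rows 4.7454144892000825
```

View pics/w1o.png

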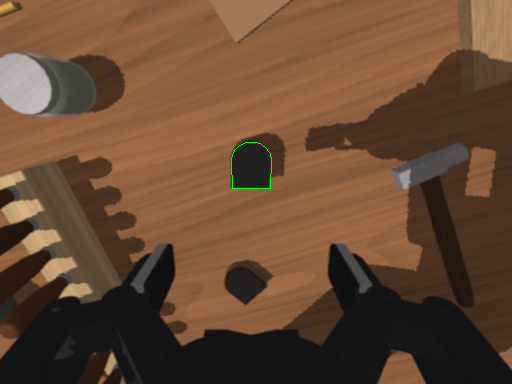

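The overlay sits on the black heel top at (251,166), with the fingers straddling it. I'll do a quick wrist fit for the numbers.

```bash
python3 -c "
from h import *
c=load('w1');im=c['im'].astype(float)
print(im[165,250],im[150,278],im[200,250])
sel=np.zeros(im.shape[:2]);sel[130:200,215:295]=1
for th in (46,52,58):
  m=np.clip((th+6-im[...,2])/12,0,1)*sel
  print(fit(c,m,[626.4,-287.9,2.835],45))
"
```

```text
[31. 33. 34.] [31. 46. 67.] [ 61.  91. 136.]
(array([ 628.45250491, -287.09723462,    2.83952433]), np.float64(128.59901960784313), np.float64(1565.2500000000002))
(array([ 628.48611663, -287.73576994,    2.84460246]), np.float64(97.1078431372549), np.float64(1599.8333333333333))
(array([ 628.553241  , -288.18462053,    2.80597826]), np.float64(75.69705882352942), np.float64(1639.4166666666667))
```

>>> {"op": "servo_tool", "data": {"rotation": [[0,0,0],[0,0,0],[0,0,0],[0,0,0],[0,0,0],[0,0,0],[0,0,0],[0,0,0]], "slide": [[0.002,0,0.035],[0,0,0.035],[0,0,0.035],[0,0,0.035],[0,0,0.03],[0,0,0.025],[0,0,0.0185],[0,0,0]], "hand": [1,1,1,1,1,1,1,1]}}

```text
t: 3.15
eef_pos: [617.5, -285.7, 14.9]
tool_rot: [-0.001, 0.988, -0.153, -0.002]
contact_force: [-0.5, -0.3, 1.0]
opening: 85.7
```

>>> {"op": "servo_tool", "data": {"rotation": [[0,0,0],[0,0,0],[0,0,0],[0,0,0],[0,0,0],[0,0,0],[0,0,0],[0,0,0]], "slide": [[0,0,0],[0,0,0],[0,0,0],[0,0,0],[0,0,0],[0,0,0],[0,0,0],[0,0,0]], "hand": [-1,-1,-1,-1,-1,-1,-1,-1], "squeeze": 50}}

```text
t: 3.95
eef_pos: [620.7, -286.1, 19.0]
tool_rot: [0.0, 0.988, -0.153, 0.001]
contact_force: [-2.4, -0.8, 7.0]
opening: 47.5
```

```bash
python3 -c "
from h import *
go([619.8,-285.5,260])"
```

```text
t 3.95 pos [ 620.7 -286.1   19. ] toolx yaw -0.307 zaxis [ 0.0019 -0.0012 -1.    ] j [-0.48  0.78  1.66 -0.    0.7   1.4 ] open 47.51173556297555 F [-2.4 -0.8  7. ]
need slide m [-6.00e-04 -2.00e-04 -2.41e-01] rows 5.354765765130848
```

>>> {"op": "servo_tool", "data": {"rotation": [[0,0,0],[0,0,0],[0,0,0],[0,0,0],[0,0,0],[0,0,0],[0,0,0],[0,0,0]], "slide": [[0,0,-0.01],[0,0,-0.025],[0,0,-0.035],[0,0,-0.04],[0,0,-0.045],[0,0,-0.045],[0,0,-0.04],[0,0,0]], "hand": [-1,-1,-1,-1,-1,-1,-1,-1]}}

```text
t: 4.75
eef_pos: [622.5, -286.7, 265.1]
tool_rot: [0.002, 0.988, -0.153, 0.005]
contact_force: [0.8, -0.8, 0.5]
opening: 47.4
```

```bash
python3 -c "
from h import *
c=grab('wrist','w2');t=grab('scene','s2')
cv2.imwrite('pics/w2b.png',np.hstack([c['im'][150:384,100:400],cv2.resize(t['im'][90:230,160:340],None,fx=234/140,fy=234/140)]))
go([526,160,260])"
```

```text
t 4.85 pos [ 620.3 -285.6  259.3] toolx yaw -0.307 zaxis [ 0.0024 -0.0012 -1.    ] j [-0.48  0.51  1.49  0.    1.14  1.4 ] open 47.587460382189455 F [ 0.3  0.2 -0.9]
need slide m [-0.2246 -0.3963 -0.0015] rows 10.12184344108027
```

View pics/w2b.png

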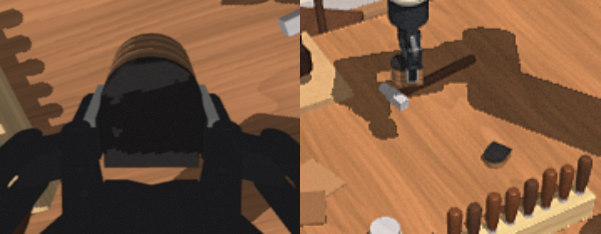

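The heel is held level and square between the pads, as the black top with the brown stack visible behind it. I'll turn it toward the seat yaw, then cross the rack to a viewing pose short of the seat.

>>> {"op": "servo_tool", "data": {"rotation": [[0,0,-0.08],[0,0,-0.1],[0,0,-0.1],[0,0,-0.1],[0,0,-0.087],[0,0,0]], "slide": [[0,0,0],[0,0,0],[0,0,-0.005],[0,0,-0.005],[0,0,0],[0,0,0]], "hand": [-1,-1,-1,-1,-1,-1]}}

```text
t: 5.45
eef_pos: [619.3, -285.1, 266.0]
tool_rot: [-0.001, 0.997, 0.081, -0.001]
contact_force: [0.3, 0.2, -1.3]
opening: 47.0
```

```bash
python3 -c "
from h import *
go([470,200,270])"
```

```text
t 5.45 pos [ 619.3 -285.1  266. ] toolx yaw 0.1616 zaxis [-0.002   0.0011 -1.    ] j [-0.48  0.5   1.48  0.    1.15  0.93] open 47.046563264878436 F [ 0.3  0.2 -1.3]
need slide m [-0.0693 -0.5028 -0.0031] rows 11.280089520780834
```

>>> {"op": "servo_tool", "data": {"rotation": [[0,0,0],[0,0,0],[0,0,0],[0,0,0],[0,0,0],[0,0,0],[0,0,0],[0,0,0]], "slide": [[-0.002,-0.016,-0.001],[-0.0045,-0.032,-0.001],[-0.0045,-0.032,0],[-0.0045,-0.032,0],[-0.0045,-0.032,0],[-0.0045,-0.032,0],[-0.0045,-0.032,0],[-0.0045,-0.032,0]], "hand": [-1,-1,-1,-1,-1,-1,-1,-1]}}

```text
t: 6.25
eef_pos: [547.3, -52.1, 268.8]
tool_rot: [-0.0, 0.997, 0.079, -0.001]
contact_force: [1.7, -0.5, -1.3]
opening: 47.4
```

>>> {"op": "servo_tool", "data": {"rotation": [[0,0,0],[0,0,0],[0,0,0],[0,0,0],[0,0,0],[0,0,0],[0,0,0],[0,0,0]], "slide": [[-0.0045,-0.032,0],[-0.0045,-0.032,0],[-0.0045,-0.032,0],[-0.0045,-0.032,0],[-0.0045,-0.032,0],[-0.0045,-0.032,0],[-0.0045,-0.032,0],[-0.0025,-0.02,0]], "hand": [-1,-1,-1,-1,-1,-1,-1,-1]}}

```text
t: 7.05
eef_pos: [474.3, 183.5, 268.9]
tool_rot: [-0.0, 0.997, 0.079, -0.001]
contact_force: [-0.4, 0.5, -1.2]
opening: 47.1
```

>>> {"op": "servo_tool", "data": {"rotation": [[0,0,0],[0,0,0],[0,0,0]], "slide": [[-0.001,-0.018,0],[0,0,0],[0,0,0]], "hand": [-1,-1,-1]}}

```text
t: 7.35
eef_pos: [471.6, 199.4, 269.0]
tool_rot: [0.0, 0.997, 0.08, -0.0]
contact_force: [-0.5, -0.0, -1.4]
opening: 47.4
```

```bash
python3 -c "
from h import *
go([470,200,270])
c=grab('wrist','w3')
overlay(c,[524,203,3.3],150,'w3o',(100,60,320,300),k=2)"
```

```text
t 7.35 pos [471.6 199.4 269. ] toolx yaw 0.1594 zaxis [-8.e-04 -4.e-04 -1.e+00] j [ 0.34  0.26  1.87 -0.    1.02  1.75] open 47.36186308888435 F [-0.5 -0.  -1.4]
need slide m [-0.0015 -0.0009 -0.001 ] rows 0.04452075760696594
```

View pics/w3o.png

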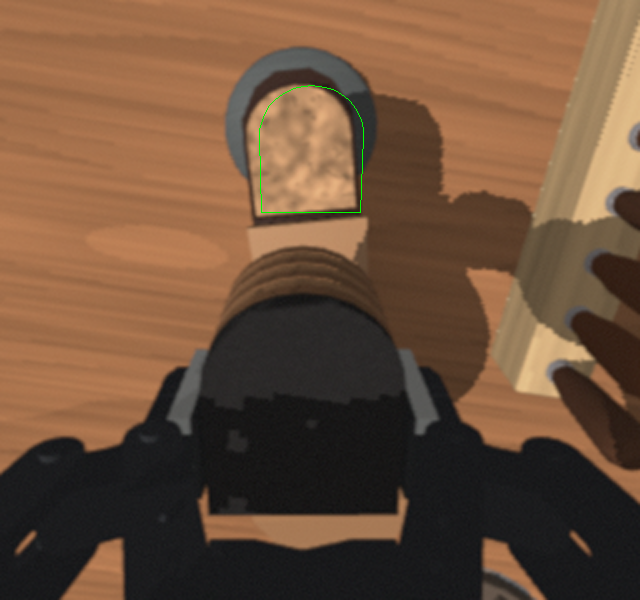

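The seat shows at crop (302,150), with the cork spanning x 248–357 and y 85–212. The held heel is fully visible below it, with its front edge at y=514 and back arc at y=297. I'll fit both.

```bash
cat > m3.py <<'E'
from h import *
import sys
def seatfit(f,seed,p0,box):
    c=load(f);im=c['im'].astype(float); x,y,w,h=box
    sel=np.zeros(im.shape[:2],np.uint8);sel[y:y+h,x:x+w]=1
    g=cv2.GaussianBlur(im[...,2],(0,0),.7)
    for th in (105,120,135):
        b=((g>th)*sel).astype(np.uint8); n,l=cv2.connectedComponents(b,connectivity=4)
        m=cv2.morphologyEx((l==l[seed[1],seed[0]]).astype(np.uint8),cv2.MORPH_CLOSE,np.ones((5,5)))
        p,fv,n=fit(c,m.astype(float),p0,150); print(th,p,fv,n)
    return c,p
if __name__=='__main__':
    c=load('w3');im=c['im'];
    for u,v in ((250,130),(222,120),(225,165),(250,173),(200,100)):print((u,v),im[v,u])
    c,p=seatfit('w3',(250,130),[521,206,3.36],(210,90,80,79))
E
python3 m3.py
```

```text
(250, 130) [ 93 129 169]
(222, 120) [40 48 64]
(225, 165) [ 60  88 129]
(250, 173) [106 145 192]
(200, 100) [ 74 111 165]
105 [523.62083827 208.62920142   3.38232869] 910.1686274509805 3915.0
120 [523.4335964  208.19050565   3.39035391] 63.27058823529411 3028.0
135 [523.27897826 208.26451594   3.39309965] 60.04705882352941 2961.0
```

Run:
```python
from h import *
c=load('w3');st=env.read_state();print(st['eef_pos'])
M=rot(st['tool_rot'])
f=c['im']
big=cv2.resize(f[190:340,180:330],(600,600),interpolation=cv2.INTER_CUBIC)
big=np.uint8(np.clip(big.astype(float)*1.8,0,255))
# predicted heel: yaw of tool + pi, origin 7.5 mm behind TCP in tool +x
T=np.array([470.6,199.6,269.5])
yaw=.160+np.pi
for off,zz,col in ((7.5,0,(0,255,0)),):
    o=T[:2]+off*np.array([np.cos(.16),np.sin(.16)])
    for z,cc in ((T[2]+28,(0,255,0)),(T[2]-17,(255,255,0))):
        uv=w2px(c,place([*o,yaw],z)); cv2.polylines(big,[np.int32((uv-[180,190]+.5)*4)],True,cc,1); print(uv[:2].round(1),uv[14].round(1))
cv2.imwrite('pics/w3h.png',big)
t=load('t0')
overlay(t,[523.4,208.2,3.39],150,'ov3',(95,195,60,60),k=10)
cv2.imwrite('pics/w3m.png',np.hstack([cv2.resize(big,(400,400)),cv2.resize(cv2.imread('pics/ov3.png'),(400,400))]))
```

```text
[471.91434827 198.96196927 269.08937979]
[[200.2 321.4]
 [296.6 321.4]] [247.9 213.8]
[[212.6 268.5]
 [285.6 268.5]] [248.8 183.9]
```

View pics/w3m.png

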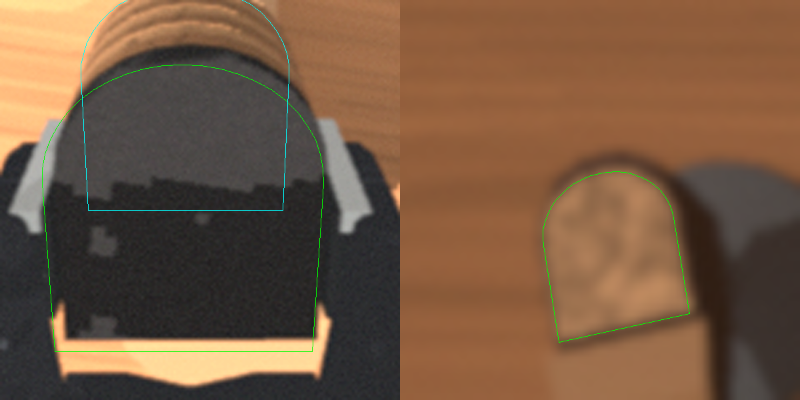

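The top-view overlay confirms the seat fit at (523.4, 208.2, 3.39). The held heel sits a few px off my prediction, so I'll solve its offset from the visible edge rows.

Run:
```python
from h import *
from scipy.optimize import least_squares
c=load('w3');T=np.array([470.8,199.5,269.3]);yt=.16
im=c['im'].astype(float)
for u in (245,251,257):
    col=im[175:330,u]; g=np.diff(cv2.GaussianBlur(col,(1,0+5),.8)[:,2]); 
    k=np.argsort(-abs(g))[:10]; print(u,sorted([(int(175+i),round(g[i])) for i in k]))
ex=np.array([np.cos(yt),np.sin(yt),0]);ez=np.array([0,0,1.])
def pts(off,zb,pitch):
    o=T+[0,0,zb]+off*ex; cp,sp=np.cos(pitch),np.sin(pitch)
    X=cp*ex+sp*ez; Z=-sp*ex+cp*ez
    return np.array([o+29*X,o+29*X+45*Z,o-29*X+45*Z])
obs=np.array([183.8,207.5,317])
for fix in (0,1,2):
    f=(lambda q:w2px(c,pts(q[0],q[1],0))[:,1]-obs) if fix==0 else (lambda q:w2px(c,pts(q[0],q[1],q[2]))[:,1]-obs)
    r=least_squares(f,[8,-17,0][:2 if fix==0 else 3]); print(r.x,r.fun)
    if fix==1: break
```

```text
245 [(181, -16), (182, -37), (183, -37), (197, 13), (206, -16), (207, -13), (315, 19), (316, 47), (317, 49), (318, 23)]
251 [(180, -9), (181, -27), (182, -39), (183, -22), (205, -16), (206, -17), (315, 20), (316, 47), (317, 49), (318, 23)]
257 [(181, -18), (182, -39), (183, -36), (205, -11), (206, -18), (207, -12), (315, 21), (316, 47), (317, 48), (318, 22)]
[  8.25168273 -19.06210517] [-2.50261747  2.32316719 -0.56753303]
[  6.0128614  -19.96356643  -0.052857  ] [-2.84217094e-14  1.13686838e-13  5.68434189e-14]
```

```bash
cat >> h.py <<'E'
def edgefit(c,p0,z=150,dmm=2.0,chan=2):
    im=cv2.GaussianBlur(c['im'][...,chan].astype(np.float32),(0,0),.5)
    P=[];
    V=np.vstack([D,D[:1]])
    for a_,b_ in zip(V[:-1],V[1:]):
        n=max(2,int(np.linalg.norm(b_-a_)/1.5)); e=(b_-a_)/np.linalg.norm(b_-a_)
        for k in range(n): P.append([*(a_+(b_-a_)*(k+.5)/n),e[1],-e[0]])
    P=np.array(P)
    def score(q):
        cs,sn=np.cos(q[2]*.02),np.sin(q[2]*.02); M=np.array([[cs,sn],[-sn,cs]])
        v=[]
        for s in (-dmm,dmm):
            w=np.c_[(P[:,:2]+s*P[:,2:])@M+q[:2],np.full(len(P),z)]; uv=w2px(c,w).astype(np.float32)
            v.append(cv2.remap(im,uv[:,0],uv[:,1],cv2.INTER_LINEAR).ravel())
        return -np.mean(np.clip(v[0]-v[1],-60,60))
    best=None
    for d in (3,-3,1.5):
        q0=np.array(p0)/[1,1,.02]; r=minimize(score,q0,method='Nelder-Mead',options=dict(initial_simplex=np.vstack([q0,q0+np.eye(3)*d])))
        if best is None or r.fun<best.fun: best=r
    return best.x*[1,1,.02],best.fun
E
python3 - <<'E'
from h import *
for f in ('w3','t0','s0'):
    for d in (1.5,2.5): print(f,edgefit(load(f),[523.4,208.2,3.39],dmm=d))
E
```

```text
w3 (array([524.15      , 208.13518519,   3.39092593]), np.float64(-60.0))
w3 (array([524.35530307, 207.53913386,   3.40373756]), np.float64(-60.0))
t0 (array([524.91280475, 206.95217144,   3.37880349]), np.float64(-29.692859649658203))
t0 (array([524.99893989, 206.9981838 ,   3.38561223]), np.float64(-41.372314453125))
s0 (array([525.34621502, 211.03303588,   3.40397915]), np.float64(-59.46408462524414))
s0 (array([525.50390947, 210.36838134,   3.38242112]), np.float64(-60.0))
```

Three cameras agree on the seat at about (524.4, 208.5), yaw 3.39. I'll turn, move over it at height, then come partway down.

>>> {"op": "servo_tool", "data": {"rotation": [[0,0,-0.044],[0,0,-0.044],[0,0,0],[0,0,0],[0,0,0],[0,0,0],[0,0,0],[0,0,0]], "slide": [[0,0,0],[0,0,0],[0.015,0.0014,0],[0.0157,0.0014,0],[0.015,0.0014,0],[0,0,0.02],[0,0,0.025],[0,0,0.02]], "hand": [-1,-1,-1,-1,-1,-1,-1,-1]}}

```text
t: 8.2
eef_pos: [517.7, 205.2, 203.2]
tool_rot: [0.0, 0.992, 0.123, -0.0]
contact_force: [-0.8, -0.7, -1.5]
opening: 47.0
```

>>> {"op": "servo_tool", "data": {"rotation": [[0,0,0],[0,0,0],[0,0,0]], "slide": [[0,0,0],[0,0,0],[0,0,0]], "hand": [-1,-1,-1]}}

```text
t: 8.5
eef_pos: [518.5, 206.2, 205.5]
tool_rot: [-0.0, 0.992, 0.123, 0.001]
contact_force: [0.4, 0.3, -0.6]
opening: 47.5
```

Run:
```python
from h import *
P=[]
for i in range(5):
    s=grab('scene','s4'); st=env.read_state(); P.append(st['eef_pos'])
print(np.mean(P,0),np.std(P,0)); go([516.6,206.5,180])
w=grab('wrist','w4'); T=np.mean(P,0); yt=.248
o=T[:2]+8*np.array([np.cos(yt),np.sin(yt)])
def crop(c,x,y,sz,k):
    im=cv2.resize(c['im'][y:y+sz,x:x+sz],(sz*k,sz*k),interpolation=cv2.INTER_CUBIC); im=np.uint8(np.clip(im*1.3,0,255))
    for z,p,col in ((150,[524.4,208.5,3.39],(0,255,0)),(T[2]-19,[*o,yt+np.pi],(255,255,0)),(T[2]+26,[*o,yt+np.pi],(255,0,255))):
        cv2.polylines(im,[np.int32((w2px(c,place(p,z))-[x,y]+.5)*k)],True,col,1)
    return im
u=w2px(s,[524,208,170])[0].astype(int)-20
cv2.imwrite('pics/c4.png',np.hstack([crop(s,*u,40,10),crop(w,170,140,200,2)]))
```

```text
[518.34499724 206.38888756 205.35982669] [0.14507463 0.04930273 0.19024323]
t 8.75 pos [518.1 206.4 205.1] toolx yaw 0.2478 zaxis [ 1.e-03  4.e-04 -1.e+00] j [0.32 0.39 1.85 0.   0.9  1.65] open 47.372727256382255 F [-1.1  1.5 -1.3]
need slide m [-0.0015 -0.0004  0.0251] rows 0.558470133780958
```

View pics/c4.png

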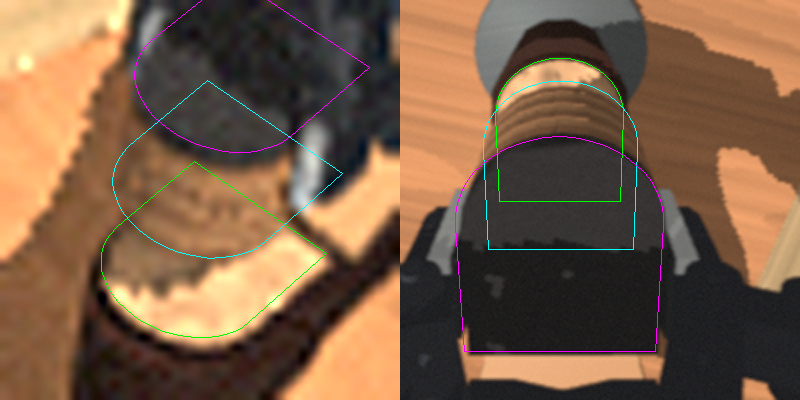

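In both views the heel sits above and in line with the seat. The black/brown boundary is the lower edge of the rubber, so it isn't the top edge I assumed. I'll re-solve with only the reliable edges.

Run:
```python
from h import *
from scipy.optimize import least_squares
for f,T,yt in (('w3',[471.4,199.3,269.2],.16),('w4',[518.3,206.4,205.3],.248)):
    c=load(f);T=np.array(T); im=cv2.GaussianBlur(c['im'].astype(float),(0,0),.6)
    ex=np.array([np.cos(yt),np.sin(yt),0]);ez=np.array([0,0,1.])
    if f=='w4':
        for u in (246,250,254):
            g=np.diff(im[160:330,u,2]); k=np.argsort(-abs(g))[:12]; print(u,sorted([(int(160+i),round(g[i])) for i in k]))
    o3=np.array([183,206.8,317]) if f=='w3' else np.array([181.3,206.8,316.8])
    for rt in (4,6):
      def fun(q):
        o=T+[0,0,q[1]]+q[0]*ex
        return w2px(c,[o+29*ex,o+29*ex+(45-rt)*ez,o-29*ex+45*ez])[:,1]-o3
      r=least_squares(fun,[8,-18]);print(f,rt,r.x,r.fun)
# scene silhouette samples at several heel offsets: bottom arc profile along column
```

```text
w3 4 [  6.98847701 -19.43115733] [-0.78992913  0.73667082 -0.1552359 ]
w3 6 [  6.32006903 -20.03457669] [-0.00257478  0.00241123 -0.00047217]
246 [(168, 23), (169, 46), (170, 46), (171, 18), (182, -34), (183, -31), (197, 17), (206, -19), (315, 19), (316, 55), (317, 60), (318, 22)]
250 [(168, 38), (169, 54), (170, 35), (181, -19), (182, -36), (183, -18), (205, -19), (206, -19), (315, 18), (316, 55), (317, 59), (318, 23)]
254 [(168, 23), (169, 48), (170, 49), (171, 20), (181, -20), (182, -43), (183, -29), (206, -19), (315, 19), (316, 54), (317, 58), (318, 23)]
w4 4 [  7.17108216 -18.7914918 ] [ 0.21120339 -0.1959565   0.04069676]
w4 6 [  6.51118664 -19.40071145] [ 0.99212887 -0.9246874   0.17842934]
```

The offset is consistent now: heel centre about 7 mm ahead of the TCP along tool x, underside about 19 mm below it, level, with rubber about 5 mm thick. Now the final descent, slowly.

>>> {"op": "servo_tool", "data": {"rotation": [[0,0,0],[0,0,0],[0,0,0],[0,0,0],[0,0,0],[0,0,0],[0,0,0],[0,0,0]], "slide": [[-0.0007,-0.0008,0],[0,0,0.006],[0,0,0.006],[0,0,0.006],[0,0,0.004],[0,0,0.003],[0,0,0],[0,0,0]], "hand": [-1,-1,-1,-1,-1,-1,-1,-1]}}

```text
t: 9.6
eef_pos: [517.0, 206.9, 179.4]
tool_rot: [-0.0, 0.992, 0.124, 0.0]
contact_force: [-0.1, 0.3, -0.9]
opening: 47.3
```

Run:
```python
from h import *
P=[]
for i in range(5):
    s=grab('scene','s5'); st=env.read_state(); P.append(st['eef_pos'])
T=np.mean(P,0);print(T); go([517.4,207,180])
w=grab('wrist','w5'); yt=.248
o=T[:2]+7.*np.array([np.cos(yt),np.sin(yt)]);print(o)
def crop(c,x,y,sz,k):
    im=cv2.resize(c['im'][y:y+sz,x:x+sz],(sz*k,sz*k),interpolation=cv2.INTER_CUBIC); im=np.uint8(np.clip(im*1.3,0,255))
    for z,p,col in ((150,[524.4,208.8,3.39],(0,255,0)),(T[2]-19.3,[*o,yt+np.pi],(255,255,0)),(T[2]+20.7,[*o,yt+np.pi],(255,0,255))):
        cv2.polylines(im,[np.int32((w2px(c,place(p,z))-[x,y]+.5)*k)],True,col,1)
    return im
u=w2px(s,[524,208,170])[0].astype(int)-20
cv2.imwrite('pics/c5.png',np.hstack([crop(s,*u,40,10),crop(w,170,140,200,2)]))
```

```text
[517.10941835 206.96651    179.59262954]
t 9.85 pos [517.1 207.  179.6] toolx yaw 0.2478 zaxis [ 3.e-04  1.e-04 -1.e+00] j [0.33 0.42 1.87 0.   0.85 1.65] open 47.75361038098114 F [ 0.1  0.4 -0.9]
need slide m [ 0.0003  0.     -0.0004] rows 0.011568048354938486
[523.89525539 208.68476949]
```

View pics/c5.png

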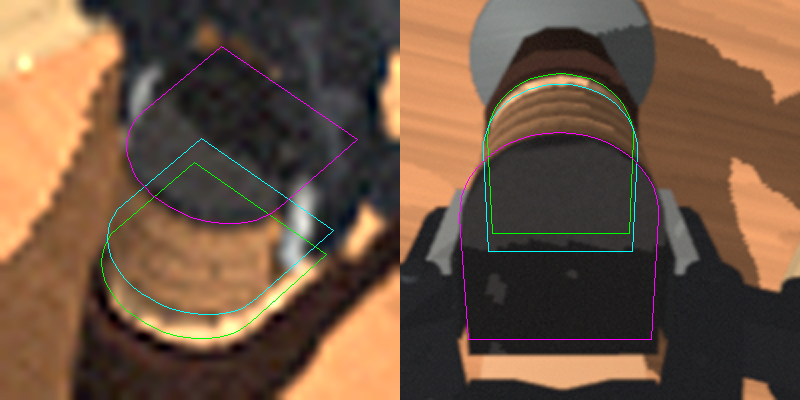

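The predicted underside (cyan) matches the real heel edge in both cameras. An even sliver of cork shows around the back, and the estimated gap is about 10 mm. Handing in.

```bash
python3 -c "
from h import *
print(workorder.sign_off()); go([517.4,207,180])"
```

```text
the job is handed in; nothing more can be done
None
the job is handed in; nothing more can be done
```

The tall heel is gripped at 50 N and held level about 10 mm above the heel seat, round back over round back. I handed the job in there at about 9.9 s; no verdict was reported.

- **Route:** I picked the heel up across its flat sides. It crossed the rack with its underside about 250 mm above the bench; the tallest handles reach 160 mm. No force reading suggested a bump. The largest was 7 N as the fingers closed, when the tool also rose about 2 mm; I allowed for that in the final height.
- **Last position check:** I put the heel's centre at (523.9, 208.7) and the seat's at (524.4, 208.8), with heading and seat agreeing to about 0.001 rad. In the final scene and wrist pictures, the predicted underside edge lay on the real one and a thin rim of cork showed around the back.
- **Where checks disagreed:**
  - **Seat position:** the three cameras differed by up to 4 mm sideways (207.0 to 211.0 mm), so I used 208.8, close to their average.
  - **Heel in the grip:** estimates of its fore-and-aft position ranged from 6.3 to 8.7 mm.
  - **Apparent tilt:** an early fit suggested a 0.05 rad tilt. It came from mistaking the rubber's lower edge for the heel's top edge, and it went away once I corrected that.
- **Not checked:** I did not measure the low heel, jars or hammer again at the end.

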